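# Shut and latch the figure cabinet

### The arm

A 6-joint arm with a two-finger parallel gripper is mounted at the origin on the work surface. World frame = base frame: x ahead of the robot, y to its left, z up, the work surface at z = 0. Lengths are in m, angles in rad, forces in N, time in s.
With the tool pointing down it reaches from about 0.35 to 0.975 m from the base axis. Payload 4.9 kg.
Tool frame: the origin (TCP) lies at the very end of the fingers, on their centre line; the grasp point (between the pads) lies 19 mm behind it; z points along the fingers, x is the direction in which the jaws open and shut, and the axes are right-handed (so a half turn about z gives the same grasp; the last joint's range is limited). The gripper opens to 85 mm and grips with 20 to 120 N. Pads are 22 mm wide; open, the fingers measure 114 mm over their backs; the gripper's body (76 mm by 85 mm) begins 54 mm behind the grasp point. The pads swing forward as they close: fully open they stand 13 mm farther back than shut.
Start: joints at [-1.403, 0.053, 1.613, -0, 1.476, -0.119], TCP at [0.177, -0.599, 0.231] pointing down, gripper open.
Joint ranges: [-3.01, 3.01], [-1.01, 2.22], [0.06, 2.58], [-1.02, 4.17], [0.09, 2.62], [-3.14, 3.14]. Speed limits (rad/s): [2.57, 2.57, 3.14, 3.14, 3.14, 3.14].

### API

Orientations are given as a rotation vector (axis times angle).
In Python, from station import readout, viewer, ctrl, nets gives the robot as it stands. The module is installed in compiled form; this text tells all that it offers.
- The arm moves only by the tool step_arm, never from a script. Its argument "moves" is a list that holds one entry, the list of rows, each a list of 4 numbers: the shift along the world's x, y, z in cm, then the turn about the world's z in rad. In form: [[[dx, dy, dz, yaw], ...]]. A call has 1 to 10 rows; each row shifts and turns the commanded pose from where the row before left it; what a row does not reach is not made up. A row lasts 1/12 s, in which the tool goes at most 41.7 mm and 7.16 degrees, less where a joint would pass 70% of its speed; a pose out of reach is approached as far as the arm can. A call is refused whole if a number of a shift passes 4.17 or a number of a turn 0.125, either way. A call with a gripper value outside its range is refused whole. "grip" is the closure, from 0 (fully open) to 1 (shut), set as the call begins (left out, the last holds). The fingers move at their own pace and stop on an object; "squeeze" is the grip in N (left out, the last holds). Time passes only in rows, so rows that do not move let the fingers close. It gives the time, the measured TCP pose, the force and the opening at its end, in the units of the state.
- readout.get_obs(): the state, without advancing time (a new reading comes with each control period).
- viewer.get_image(name): name is "side" or "top"; returns the picture (480x640x3 uint8, blue, green, red); there is no depth.
- viewer.calibration(name): a dict with "camera_matrix" (3x3 intrinsics, pixels), "k1" (the pictures are not rectified: a ray, as slopes to the right and down, at radius r is drawn at 1 + k1 r^2 times it, then the intrinsics apply), "R" (3x3) and "t" (3): a world point X has camera coordinates R X + t. Camera axes: x right, y down, z forward; pixel columns grow to the right and rows downward; lengths in m; the calibration is good to about 2 mm. A picture is of the moment at which its call begins. calibration takes no time and is no camera call.
- ctrl.finish_job(): hands the job in, once; it reports no verdict.
Trained networks look in the newest picture that a camera, given by its name, has taken for a name from the list of things; names that differ only in an ending like _2 or _b are one class to them, and where a whole thing is asked for, a point or a joint stands for the part that bears it (a point fixed in the world has none). Each returns a list of dicts, best first, with "confidence" (0 to 1); they miss things now and then, are a little off and sometimes report something else, mostly with a low value. They report only what shows in the picture. A call takes as long as a camera call.
- nets.masks_of(camera, thing): "region" (480x640 bool, what is visible of it) and "box" ([left, top, right, bottom] in pixels, round what is visible of it).
- nets.pinpoint(camera, thing): "at" ([column, row] in pixels: a listed point, or the origin of a listed thing).
The state is a dict: "t": time; "q": joint angles; "dq": joint speeds; "effort": joint torques, N m; "tool_pos": TCP position; "tool_rot": TCP orientation; "contact_force": force on the tool from outside, world axes, zero at the start; "wrist_torque": the same for the moment, N m; "opening": finger opening in m.
Only numpy, scipy, OpenCV 4.12 (cv2) and the standard library are available. Lean on these libraries where they do the work, as an engineer would, in place of code of your own. Each camera call takes 0.05 s, during which the arm holds its last target. There are 200 camera calls.

### The job

Shut the door of the figure cabinet and latch it: raise the steel latch bar (it has a stud for lifting) clear of the keeper, swing the door home against its sprung buffer and let the bar drop right down into the keeper's notch, so that it holds the door. The keeper is only hand-tight: feel for it and do not press the bar hard on it. Leave the pieces standing around alone, and let go.

Things in the scene. Friction and masses are not known exactly. Their poses are not given: they have to be found in the camera images.
- cabinet: upright plywood cabinet, 200 deep x 320 wide x 290 mm high, fixed to the table. Origin: centre of its underside on the table. Its -x axis points out of the front, its +y axis runs along the front from the hinge side to the keeper side. Two gaming pieces stand on the rear half of its top.
- door (a joint): framed front door with clear pane, 245 wide, 270 high, 12 mm thick, on a vertical hinge. 0 = parallel to the cabinet front, grows as it opens, counter-clockwise from above. Starts ajar, stays where it is left. Latched it reads between -0.022 and 0.065, depending on how the keeper is set; noise about 0.01.
- door_hinge (a point): point on the door's hinge line (mid-plane of the door), 245 mm above the table, at x = -114, y = -150 mm in the cabinet's frame. Below a reading of about 0.095 the door meets a damped spring buffer in the frame that pushes it open again: about 0.4 N per mm of stud travel, so 2 to 11 N at the stud by the time the bar is behind the keeper's lip.
- latch (a joint): swing of the latch bar on the door: 0 = level, on its lower stop; grows as the free end rises, stops at 0.24. It falls back by its own weight when nothing holds or pinches it. The bar's underside clears the keeper's lip from about 0.13.
- latch_bar: flat steel latch bar, 166 long x 22 high x 6 mm thick, about 160 g, along the outside of the door 245 mm above the table. Origin: its pivot, on the door's mid-plane 140 mm from the hinge line; at latch 0 its axes are the door's (-x out of the front, +y along the bar to its free end 146 mm past the pivot). The bar lies 12 to 18 mm in front of the origin.
- stud (a point): the lifting stud: round steel peg, 14 mm diameter, with a 20 mm end disc, standing 49 mm out of the bar's front, 75 mm from the pivot, 215 mm from the hinge line. This point: on its axis, 30 mm out from the bar's front, 48 mm in front of the hinge line. Can be pinched from above, a finger on either side along the bar; free space below and in front.
- keeper: steel keeper plate screwed to the fixed stile beside the door, with the hook on a threaded shank in a lock nut. Origin: on the plate's back, 245 mm above the table, at x = -100, y = 118 mm in the cabinet's frame, 268 mm from the hinge line. The nut is only hand-tight: pressing the bar on the hook with more than 12 N shifts it.
- hook_mid (a point): where the middle of the hook's notch is at mid setting (at the level bar's height; fixed to the plate): the true stand-off differs from this by up to 10 mm either way, set by the nut and not measured. The bar meets the notch's rigid back wall at a door reading between -0.022 and 0.052; from there the push rises much faster than on the buffer.
- hook_floor (a point): mid-setting middle of the notch floor, 13 mm below point hook_mid, 2 mm under the level bar. The hook is a steel U open at the top, 16 mm wide along the bar, notch 9 mm wide front to back. Its front lip is 7 mm thick, square (no ramp), and stands 16 mm above the level bar's underside; its back wall is too high for the bar to pass over.
- walker_a: small dark gaming piece on a round 40 mm base, 50 mm high, on top of the cabinet
- walker_b: the same, also on top of the cabinet
- walker_c: the same kind of piece, on the table in front of the cabinet's keeper side
- walker_d: the same kind of piece, on the play mat
- barrels: three 28 mm high toy barrels on a 90 x 60 mm base plate, on the play mat
- water_bottle: clear bottle, 64 mm diameter, 190 mm high
- drink_cup: paper-white cup, 84 mm across, 105 mm high
- paint_pot: small paint pot, 34 mm diameter, 50 mm high

How it is judged:
On the way, in this order (a step that is already met when the one before it is completed fails the run):
1. the latch bar is lifted high enough to clear the keeper's lip (value of joint latch above 0.12 rad), for 0.1 s.
2. the door is brought home with the bar still above the lip (value of joint door below 0.065 rad and value of joint latch above 0.11 rad), for 0.1 s.
3. the bar has dropped to the bottom of the notch and bears on the keeper (value of joint door below 0.072 rad and value of joint latch below 0.035 rad and contact force between latch_bar and keeper above 0.5 N), for 0.1 s.
At the end, for the whole second after the job is handed in: The bar lies level at the bottom of the keeper's notch (latch below 0.035 rad) and holds the door shut against the buffer (door below 0.072 rad, bar bearing on the keeper with over 0.5 N), both at rest (all of step 3 and velocity of joint door between -0.05 and 0.05 rad/s and velocity of joint latch between -0.1 and 0.1 rad/s); the robot touches nothing.
It fails at once if the bar is pressed on the keeper with more than 12 N (contact force between latch_bar and keeper above 12 N).
It fails at once if a bystander is moved more than 20 mm (distance of any of walker_a, walker_b, walker_c, walker_d, barrels, water_bottle, drink_cup, paint_pot from where it was at the start of the episode above 0.02 m).
It fails at once if a bystander is tipped over (angle between any of walker_a, walker_b, walker_c, walker_d, barrels, water_bottle, drink_cup, paint_pot's own z axis and vertical above 0.5 rad).
It also fails if it takes over 64 s, if anything falls off the work surface, if the arm or the gripper's body presses on something with over 40 N, if the wrist force passes 120 N, or if a joint passes its speed limit or range.

## Working session

There is one attempt and no reset: what is moved stays moved. The work goes in short steps, Python scripts to look and compute and a tool call to move; the robot and the scene stay as the last step left them, time stands still between calls to the robot, and variables do not carry over. Pictures are saved under pics/ and viewed, about 8 in all and at most 12, crops included, and the job is handed in when it is done.

Besides the shell and the picture viewer there is one more tool, called as a command line: name --argument value ..., lists and objects as JSON in quotes. step_arm: Moves the arm, as the interface text tells. Its arguments: {"type":"object","properties":{"moves":{"type":"array","items":{"type":"array","items":{"type":"array","items":{"type":"number"}}}},"grip":{"type":"number"},"squeeze":{"type":"number"}},"required":["moves"]}

```bash
mkdir -p pics
cat > h.py <<'E'
import numpy as np, cv2
from station import readout, viewer, ctrl, nets
def cal(n):
    c=viewer.calibration(n); return [np.array(c[k],float) for k in("camera_matrix","R","t")]+[float(c["k1"])]
def proj(n,X):
    K,R,t,k=cal(n); c=R@np.asarray(X,float)+t; s=c[:2]/c[2]; s=s*(1+k*(s@s)); return K[:2,:2]@s+K[:2,2]
def ray(n,uv):
    K,R,t,k=cal(n); d=np.linalg.solve(K[:2,:2],np.array(uv,float)-K[:2,2]); s=d.copy()
    for _ in range(20): s=d/(1+k*(s@s))
    v=R.T@np.r_[s,1]; return -R.T@t, v/np.linalg.norm(v)
def atz(n,uv,z):
    o,v=ray(n,uv); return o+v*(z-o[2])/v[2]
def tri(a,b):
    (o1,v1),(o2,v2)=ray("side",a),ray("top",b)
    A=np.c_[v1,-v2]; s=np.linalg.lstsq(A,o2-o1,rcond=None)[0]; p,q=o1+s[0]*v1,o2+s[1]*v2
    return (p+q)/2,np.linalg.norm(p-q)
E
python3 - <<'E'
from h import *
np.set_printoptions(precision=4,suppress=True)
for c in("side","top"):
    im=viewer.get_image(c); cv2.imwrite(f"pics/{c}0.png",im)
    K,R,t,k=cal(c); print(c,-R.T@t,R[2],k,K[0,0])
    for th in("cabinet","door_hinge","latch_bar","stud","keeper","hook_mid","hook_floor","walker_c"):
        print(th,[(np.round(d["at"],1).tolist(),round(d["confidence"],2)) for d in nets.pinpoint(c,th)[:3]])
print(readout.get_obs())
E
```

```text
side [0.1931 1.0203 1.2739] [ 0.2204 -0.6353 -0.7401] 0.014325065462260717 613.776927717507
cabinet [([329.0, 107.2], 0.47)]
door_hinge [([392.9, 186.1], 0.9)]
latch_bar [([333.8, 191.0], 0.72)]
stud [([307.8, 211.4], 0.8)]
keeper [([294.7, 158.4], 0.66)]
hook_mid [([293.9, 165.1], 0.61)]
hook_floor [([287.3, 165.3], 0.69)]
walker_c [([388.0, 127.8], 0.82), ([286.0, 264.7], 0.8), ([330.8, 108.6], 0.66)]
top [0.4301 0.0716 1.5007] [ 0.0628  0.0227 -0.9978] -0.0314393586995369 487.199908828689
cabinet [([204.9, 297.9], 0.75)]
door_hinge [([397.7, 284.3], 0.6)]
latch_bar [([369.0, 236.9], 0.55)]
stud [([340.0, 221.3], 0.71)]
keeper [([340.5, 220.1], 0.54), ([411.8, 182.2], 0.48)]
hook_mid [([396.8, 178.9], 0.59)]
hook_floor []
walker_c [([479.4, 197.2], 0.7), ([467.2, 255.1], 0.53), ([350.1, 208.8], 0.53)]
{'t': 0.9, 'q': array([-1.403 ,  0.0527,  1.6129, -0.    ,  1.476 , -0.119 ]), 'dq': array([-0.0004,  0.0007, -0.0007, -0.001 , -0.0011, -0.0012]), 'effort': array([ -0.0016, -39.3672, -37.0475,  -0.0003,   0.0004,  -0.    ]), 'tool_pos': array([ 0.1768, -0.5995,  0.2313]), 'tool_rot': array([ 2.5161, -1.8812, -0.    ]), 'contact_force': array([ 0.0258, -0.0642, -0.2296]), 'wrist_torque': array([ 0.0276,  0.0024, -0.0963]), 'opening': 0.085530007912065}
```

View pics/side0.png

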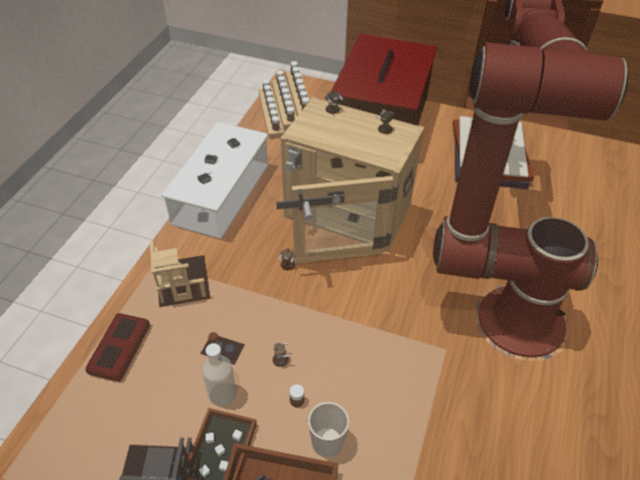

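View pics/top0.png

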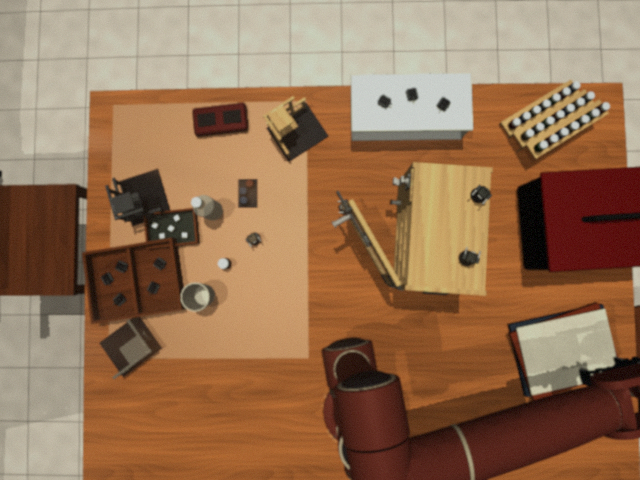

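```bash
cat > fit.py <<'E'
from h import *
from scipy.optimize import least_squares
def Rz(a): c,s=np.cos(a),np.sin(a); return np.array([[c,-s,0],[s,c,0],[0,0,1]])
def cab(p,X): return np.r_[p[:2],0]+Rz(p[2])@np.array(X)
def doorpt(p,th,out,along,z):   # along from hinge, out of the front from door mid-plane
    return cab(p,np.array([-.114,-.150,0])+Rz(th)@np.array([-out,along,z]))
def stud(p,th,la): return doorpt(p,th,.048,.14+.075*np.cos(la),.245+.075*np.sin(la))
E
python3 - <<'E'
from fit import *
np.set_printoptions(precision=4,suppress=True)
T=.29
obs=[("top",(415,163),(-.1,.16,T)),("top",(491,166),(.1,.16,T)),("top",(485,294),(.1,-.16,T)),("top",(408,290),(-.1,-.16,T)),
("side",(309,101),(.1,.16,T)),("side",(423,133),(.1,-.16,T)),("side",(414,167),(-.1,-.16,T)),("side",(283,132),(-.1,.16,T)),
("side",(392.9,186.1),(-.114,-.15,.245)),("top",(397.7,284.3),(-.114,-.15,.245)),("side",(294.7,158.4),(-.1,.118,.245)),("top",(411.8,182.2),(-.1,.118,.245)),("top",(396.8,178.9),(-.129,.118,.245))]
dob=[("side",(307.8,211.4),.048,.215),("top",(340,221.3),.048,.215),("side",(333.8,191),0,.14),("top",(369,236.9),0,.14)]
def res(v):
    r=[proj(c,cab(v,X))-uv for c,uv,X in obs]+[proj(c,doorpt(v,v[3],o,a,.245))-np.array(uv) for c,uv,o,a in dob]
    return np.array(r).ravel()
s=least_squares(res,[.55,-.1,-1.57,.5],loss="soft_l1",f_scale=2)
print(s.x); print(res(s.x).reshape(-1,2).round(1))
v=s.x; print("stud",stud(v,v[3],0), tri((307.8,211.4),(340,221.3)))
np.save("v.npy",v)
for c in("side","top"):
    im=cv2.imread(f"pics/{c}0.png")
    P=lambda X:tuple(int(round(a*8)) for a in proj(c,X))
    b=[cab(v,(x,y,z)) for z in(0,T) for x,y in((-.1,-.16),(.1,-.16),(.1,.16),(-.1,.16))]
    for i in range(4): cv2.line(im,P(b[4+i]),P(b[4+(i+1)%4]),(0,0,255),1,shift=3)
    d=[doorpt(v,v[3],.006,a,z) for a,z in((0,.01),(.245,.01),(.245,.28),(0,.28))]
    for i in range(4): cv2.line(im,P(d[i]),P(d[(i+1)%4]),(255,0,0),1,shift=3)
    cv2.line(im,P(doorpt(v,v[3],.018,.215,.245)),P(doorpt(v,v[3],.067,.215,.245)),(0,255,0),1,shift=3)
    y0,x0=(80,240) if c=="side" else (140,310)
    cv2.imwrite(f"pics/{c}1.png",cv2.resize(im[y0:y0+195,x0:x0+200],None,fx=3,fy=3,interpolation=cv2.INTER_CUBIC))
E
cd pics; python3 -c "
import cv2;a=cv2.imread('side1.png');b=cv2.imread('top1.png');cv2.imwrite('o1.png',cv2.resize(cv2.hconcat([a,b]),(800,390),interpolation=cv2.INTER_AREA))"
```

```text
[ 0.53   -0.2181 -1.6387  0.5789]
[[ -2.6  -1.2]
 [  1.3   0.2]
 [  2.5   0.4]
 [ -1.7  -0.3]
 [  2.6  -5.1]
 [  0.2  -7.7]
 [-15.1   4.6]
 [ -3.2   5.3]
 [ -1.7   1.6]
 [  0.7   0.4]
 [  0.3  -3. ]
 [ -2.9  -0.7]
 [  0.9   2. ]
 [  0.2  -0.5]
 [  0.3   0.3]
 [  1.5   2.8]
 [  1.9   0.5]]
stud [0.5521 0.0528 0.245 ] (array([0.5527, 0.0534, 0.2438]), np.float64(0.0005531303786463343))
```

View pics/o1.png

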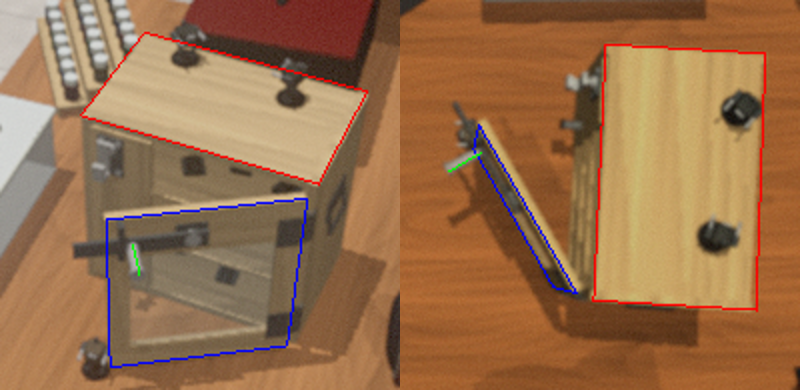

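step_arm --moves '[[[0,0,3.5,0.12],[0,0,3.5,0.12],[0,0,3.5,0.12],[0,0,3.5,0.12],[0,0,3,0.12],[2.8,2.25,0,0.12],[2.8,2.25,0,0.12],[2.8,2.25,0,0.12],[2.8,2.25,0,0.12],[2.8,2.25,0,0.12]]]' --grip 0 --squeeze 40

```text
t: 1.73
tool_pos: [0.3178, -0.4858, 0.4015]
tool_rot: [3.139, -0.123, 0.0]
contact_force: [0.9, -0.4, 0.0]
opening: 0.0854
```

step_arm --moves '[[[2.8,2.25,0,0.12],[2.8,2.25,0,0.12],[2.8,2.25,0,0.12],[1.2,3.6,0,0.12],[1.2,3.6,0,0.11],[1.2,3.6,0,0],[1.2,3.6,0,0],[1.2,3.6,0,0],[1.2,3.6,0,0],[1.2,3.6,0,0]]]'

```text
t: 2.57
tool_pos: [0.485, -0.1656, 0.4016]
tool_rot: [3.041, 0.786, 0.001]
contact_force: [-0.0, -0.7, 0.5]
opening: 0.0854
```

step_arm --moves '[[[1.2,3.6,0,0],[1.2,3.6,0,0],[1.2,3.6,0,0],[1.2,3.6,0,0],[1.2,3.6,0,0],[0,0,0,0]]]'

```text
t: 3.07
tool_pos: [0.5456, 0.018, 0.401]
tool_rot: [-3.036, -0.797, -0.001]
contact_force: [-0.2, 0.1, -0.1]
opening: 0.0856
```

step_arm --moves '[[[0.7,3.5,0,0],[0,0,-3.5,0],[0,0,-3.5,0],[0,0,-3.5,0],[0,0,-2,0],[0,0,-2,0],[0,0,-1.5,0],[0,0,-1.3,0],[0,0,0,0]]]'

```text
t: 3.82
tool_pos: [0.5501, 0.0474, 0.2248]
tool_rot: [-3.04, -0.786, 0.008]
contact_force: [-0.4, -0.3, -0.4]
opening: 0.0856
```

Run:
```python
from h import *
im=viewer.get_image("side")
print(nets.pinpoint("side","stud"))
o=readout.get_obs();print(o["tool_pos"],o["contact_force"])
print(proj("side",o["tool_pos"]),proj("side",o["tool_pos"]+[0,0,.019]))
cv2.imwrite("pics/s2.png",cv2.resize(im[110:290,220:440],None,fx=3.5,fy=3.3,interpolation=cv2.INTER_CUBIC))
```

```text
[{'at': [305.9, 212.5], 'confidence': 0.97}]
[0.55180201 0.04740194 0.22846083] [-0.33514304 -0.19285873 -0.016676  ]
[308.90682861 214.34171242] [308.9111156  208.69875332]
```

View pics/s2.png

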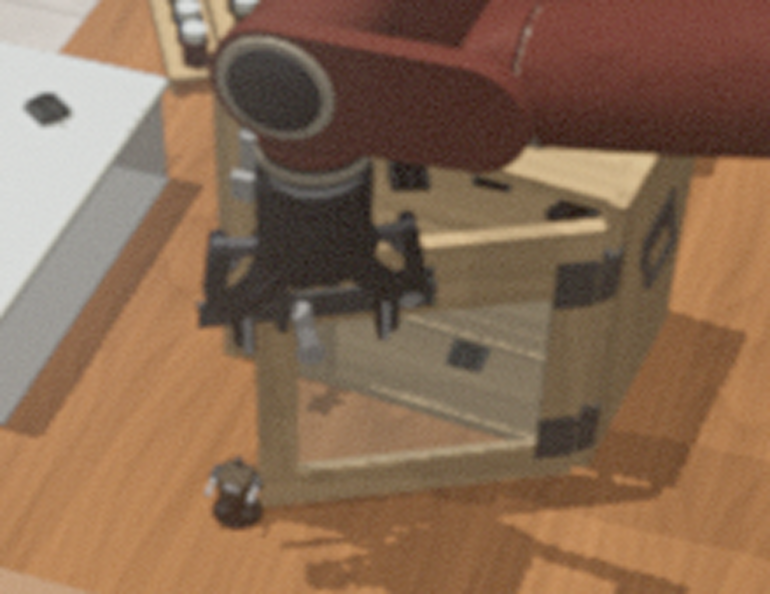

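step_arm --moves '[[[0.1,0.65,-0.1,0],[0,0,0,0],[0,0,0,0],[0,0,0,0],[0,0,0,0],[0,0,0,0]]]' --grip 0.72

```text
t: 4.42
tool_pos: [0.5529, 0.054, 0.2276]
tool_rot: [3.041, 0.786, 0.001]
contact_force: [-0.5, 0.9, 0.8]
opening: 0.0242
```

Run:
```python
from h import *
im=viewer.get_image("side")
print(nets.pinpoint("side","stud"))
o=readout.get_obs();print(o["tool_pos"],o["contact_force"],o["opening"])
print(proj("side",o["tool_pos"]+[0,0,.019]))
cv2.imwrite("pics/s3.png",cv2.resize(im[160:240,260:370],None,fx=6,fy=6,interpolation=cv2.INTER_CUBIC))
```

```text
[{'at': [307.9, 211.2], 'confidence': 0.8}]
[0.55282264 0.05399795 0.2274256 ] [-0.25799728 -0.0589105  -0.22581416] 0.023962448814537206
[307.54154485 210.74394047]
```

View pics/s3.png

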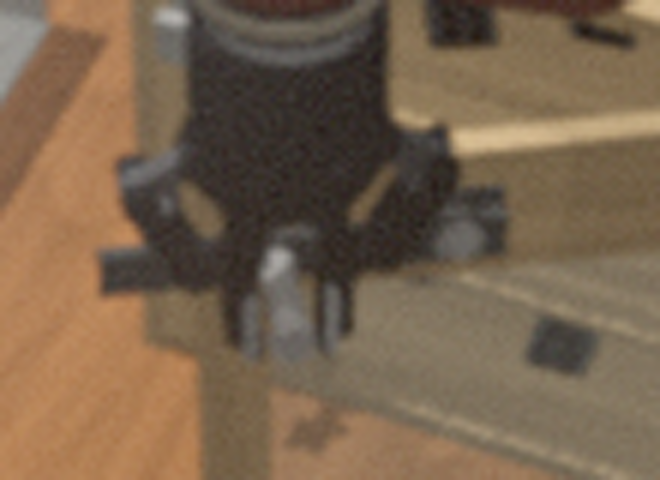

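Fingers (at ~(243,330) and (335,320) in the crop) straddle the stud (~(285,310)) symmetrically. Pinch.

step_arm --moves '[[[0,0,0,0],[0,0,0,0],[0,0,0,0],[0,0,0,0]]]' --grip 1 --squeeze 40

```text
t: 4.85
tool_pos: [0.5533, 0.0544, 0.2275]
tool_rot: [-3.041, -0.786, -0.003]
contact_force: [3.9, 2.6, -1.2]
opening: 0.0125
```

step_arm --moves '[[[0.05,0.03,0.3,0],[0,0,0.3,0],[0,0,0.3,0],[-0.03,-0.02,0.3,0],[-0.06,-0.03,0.3,0],[0,0,0,0],[0,0,0,0],[0,0,0,0]]]'

```text
t: 5.52
tool_pos: [0.5523, 0.0538, 0.2425]
tool_rot: [3.041, 0.786, -0.0]
contact_force: [1.3, 1.8, -2.5]
opening: 0.0124
```

Run:
```python
from h import *
im=viewer.get_image("side")
print(nets.pinpoint("side","stud"))
o=readout.get_obs();print(o["tool_pos"],o["contact_force"],o["opening"])
print(proj("side",o["tool_pos"]+[0,0,.019]))
cv2.imwrite("pics/s4.png",cv2.resize(im[130:270,240:420],None,fx=4.2,fy=4.2,interpolation=cv2.INTER_CUBIC))
```

```text
[{'at': [310.2, 206.6], 'confidence': 0.82}]
[0.55227512 0.05377757 0.24236325] [ 0.55184405  1.98570975 -2.76524806] 0.01262885561111529
[307.78552113 206.2311824 ]
```

View pics/s4.png

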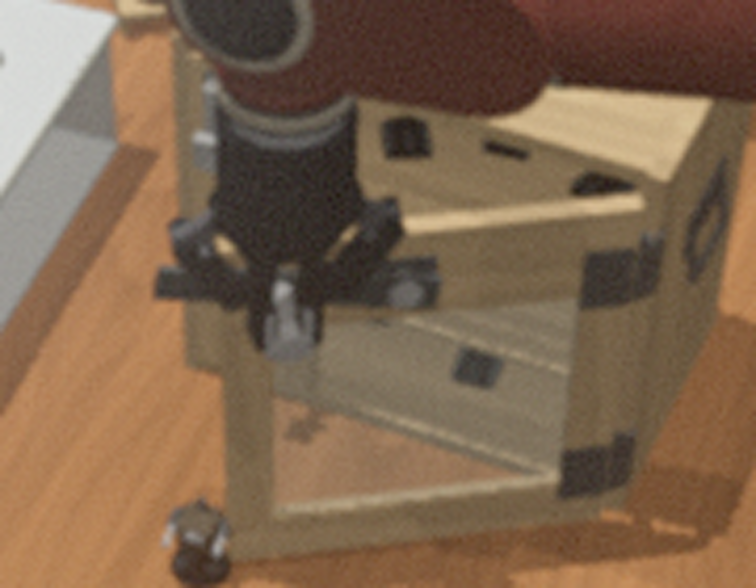

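Run:
```python
from fit import *
np.set_printoptions(precision=4,suppress=True)
v=np.load("v.npy"); H=doorpt(v,0,0,0,0)[:2]; p=readout.get_obs()["tool_pos"][:2]; r=p-H
print("H",H,"R",np.linalg.norm(r),"ang",np.arctan2(r[1],r[0]), "expected R",np.hypot(.048,.2135))
a0=np.arctan2(.048,.2135)
th=np.arctan2(r[1],r[0])-a0-(v[2]+np.pi/2); print("th",th)
q=H.copy()*0+p
for t in np.arange(th-.05,0,-.05):
    n=H+Rz(t-th)[:2,:2]@r; print(round(t,3),((n-q)*100).round(2),n); q=n
```

```text
H [ 0.3881 -0.0942] R 0.22106589302041127 ang 0.7334825597065862 expected R 0.21882927135097807
th 0.5801935884233517
0.53 [ 0.72 -0.84] [0.5595 0.0454]
0.48 [ 0.68 -0.87] [0.5662 0.0366]
0.43 [ 0.63 -0.91] [0.5725 0.0276]
0.38 [ 0.59 -0.94] [0.5784 0.0182]
0.33 [ 0.54 -0.97] [0.5838 0.0085]
0.28 [ 0.49 -0.99] [ 0.5887 -0.0014]
0.23 [ 0.44 -1.01] [ 0.5931 -0.0115]
0.18 [ 0.39 -1.03] [ 0.5969 -0.0219]
0.13 [ 0.34 -1.05] [ 0.6003 -0.0324]
0.08 [ 0.28 -1.07] [ 0.6031 -0.0431]
0.03 [ 0.23 -1.08] [ 0.6054 -0.0539]
```

step_arm --moves '[[[0.36,-0.42,0,-0.025],[0.36,-0.42,0,-0.025],[0.34,-0.43,0,-0.025],[0.34,-0.44,0,-0.025],[0.32,-0.45,0,-0.025],[0.31,-0.46,0,-0.025],[0,0,0,0],[0,0,0,0]]]'

```text
t: 6.28
tool_pos: [0.5728, 0.0269, 0.2421]
tool_rot: [3.092, 0.555, -0.001]
contact_force: [-0.6, -0.8, -3.9]
opening: 0.0127
```

step_arm --moves '[[[0.3,-0.47,0,-0.025],[0.29,-0.47,0,-0.025],[0.27,-0.48,0,-0.025],[0.27,-0.49,0,-0.025],[0.25,-0.49,0,-0.025],[0.24,-0.5,0,-0.025],[0.22,-0.5,0,-0.025],[0.22,-0.51,0,-0.025],[0,0,0,0],[0,0,0,0]]]'

```text
t: 7.12
tool_pos: [0.593, -0.0124, 0.2419]
tool_rot: [3.131, 0.243, -0.002]
contact_force: [-4.6, -1.7, -3.6]
opening: 0.0124
```

step_arm --moves '[[[0.2,-0.51,0,-0.025],[0.19,-0.52,0,-0.025],[0.17,-0.52,0,-0.025],[0.17,-0.53,0,-0.025],[0,0,0,0],[0,0,0,0],[0,0,0,0]]]'

```text
t: 7.7
tool_pos: [0.5999, -0.0329, 0.2417]
tool_rot: [3.14, 0.086, -0.004]
contact_force: [-6.3, -1.9, -4.2]
opening: 0.0123
```

```bash
cat > st.py <<'E'
from fit import *
v=np.load("v.npy"); H=doorpt(v,0,0,0,0)[:2]
def th(p): r=p[:2]-H; return np.arctan2(r[1],r[0])-np.arctan2(.048,.2135)-(v[2]+np.pi/2),np.linalg.norm(r)
if __name__=="__main__":
    o=readout.get_obs(); f=o["contact_force"]; t,R=th(o["tool_pos"])
    out=-Rz(v[2]+t)[:2,0]; al=Rz(v[2]+t)[:2,1]
    print("t",o["t"],"th %.4f R %.4f"%(t,R),"Fout %.2f Falong %.2f Fz %.2f"%(f[:2]@out,f[:2]@al,f[2]),o["tool_pos"],o["opening"],"out",out)
E
python3 - <<'E'
from st import *
im=viewer.get_image("side"); viewer.get_image("top")
s=nets.pinpoint("side","stud"); tp=nets.pinpoint("top","stud"); print(s,tp)
b=nets.pinpoint("side","hook_mid");print(b, proj("side",cab(v,(-.129,.118,.245))))
cv2.imwrite("pics/s5.png",cv2.resize(im[110:240,240:400],None,fx=4.5,fy=4.5,interpolation=cv2.INTER_CUBIC))
E
python3 st.py
```

```text
[{'at': [303.1, 178.9], 'confidence': 0.61}] []
[] [290.18373358 162.05023286]
t 7.95 th 0.1289 R 0.2205 Fout -2.16 Falong -6.11 Fz -4.33 [ 0.59987592 -0.03280389  0.24173603] 0.012609320699950913 out [-0.06101107  0.99813709]
```

View pics/s5.png

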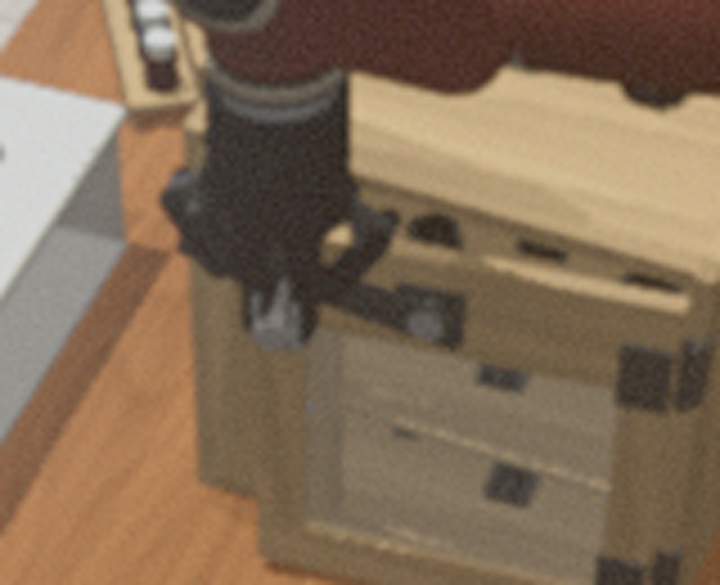

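step_arm --moves '[[[0.03,-0.2,0,-0.01],[0.04,-0.2,0,-0.01],[0.05,-0.2,0,-0.01],[0.05,-0.2,0,-0.01],[0.05,-0.2,0,-0.01],[0,0,0,0],[0,0,0,0],[0,0,0,0],[0,0,0,0]]]'

```text
t: 8.7
tool_pos: [0.6023, -0.0423, 0.2418]
tool_rot: [-3.141, -0.009, 0.003]
contact_force: [-4.8, 0.2, -4.4]
opening: 0.0127
```

```bash
python3 st.py
```

```text
t 8.7 th 0.0846 R 0.2204 Fout 0.31 Falong -4.81 Fz -4.37 [ 0.60227375 -0.04226462  0.24180613] 0.012672466641888175 out [-0.01678212  0.99985917]
```

step_arm --moves '[[[0.01,-0.1,0,0],[0.01,-0.1,0,0],[0.02,-0.1,0,-0.003],[0,0,0,0],[0,0,0,0],[0,0,0,0]]]'

```text
t: 9.2
tool_pos: [0.6028, -0.0446, 0.2418]
tool_rot: [-3.14, -0.004, 0.002]
contact_force: [-4.9, 1.9, -3.9]
opening: 0.0129
```

step_arm --moves '[[[0.02,-0.1,0,-0.0045],[0.02,-0.1,0,-0.0045],[0,0,0,0],[0,0,0,0],[0,0,0,0]]]'

```text
t: 9.62
tool_pos: [0.6032, -0.0464, 0.2418]
tool_rot: [-3.139, 0.01, 0.002]
contact_force: [-5.0, 2.6, -3.8]
opening: 0.0122
```

```bash
python3 st.py
```

```text
t 9.6167 th 0.0656 R 0.2204 Fout 2.60 Falong -5.05 Fz -3.77 [ 0.60318383 -0.0463522   0.24181893] 0.01219956603024908 out [0.00221621 0.99999754]
```

step_arm --moves '[[[0.01,-0.05,0,-0.0025],[0.01,-0.05,0,-0.0025],[0,0,0,0],[0,0,0,0]]]'

```text
t: 9.95
tool_pos: [0.6034, -0.0473, 0.2418]
tool_rot: [-3.139, 0.018, 0.002]
contact_force: [-5.1, 1.8, -4.7]
opening: 0.0122
```

step_arm --moves '[[[0.01,-0.05,0,-0.0025],[0.01,-0.05,0,-0.0025],[0,0,0,0],[0,0,0,0]]]'

```text
t: 10.28
tool_pos: [0.6036, -0.0482, 0.2418]
tool_rot: [-3.139, 0.025, 0.002]
contact_force: [-5.3, 3.4, -3.8]
opening: 0.0125
```

step_arm --moves '[[[0.01,-0.05,0,-0.0025],[0.01,-0.05,0,-0.0025],[0,0,0,0],[0,0,0,0]]]'

```text
t: 10.62
tool_pos: [0.6038, -0.0491, 0.2418]
tool_rot: [-3.139, 0.033, 0.003]
contact_force: [-5.7, 3.2, -4.3]
opening: 0.0125
```

step_arm --moves '[[[0.01,-0.05,0,-0.0025],[0.01,-0.05,0,-0.0025],[0,0,0,0],[0,0,0,0]]]'

```text
t: 10.95
tool_pos: [0.6039, -0.05, 0.2418]
tool_rot: [-3.138, 0.041, 0.003]
contact_force: [-4.5, 3.8, -4.1]
opening: 0.0132
```

step_arm --moves '[[[0.01,-0.05,0,-0.0025],[0.01,-0.05,0,-0.0025],[0,0,0,0],[0,0,0,0]]]'

```text
t: 11.28
tool_pos: [0.6041, -0.0509, 0.2418]
tool_rot: [-3.138, 0.048, 0.003]
contact_force: [-4.5, 4.7, -3.7]
opening: 0.0127
```

step_arm --moves '[[[0.01,-0.05,0,-0.0025],[0.01,-0.05,0,-0.0025],[0,0,0,0],[0,0,0,0]]]'

```text
t: 11.62
tool_pos: [0.6043, -0.0518, 0.2418]
tool_rot: [-3.138, 0.056, 0.003]
contact_force: [-6.2, 3.7, -4.6]
opening: 0.0123
```

step_arm --moves '[[[0.01,-0.05,0,-0.0025],[0.01,-0.05,0,-0.0025],[0,0,0,0],[0,0,0,0]]]'

```text
t: 11.95
tool_pos: [0.6044, -0.0527, 0.2418]
tool_rot: [-3.137, 0.064, 0.003]
contact_force: [-5.4, 4.1, -3.0]
opening: 0.0124
```

step_arm --moves '[[[0.01,-0.05,0,-0.0025],[0.01,-0.05,0,-0.0025],[0,0,0,0],[0,0,0,0]]]'

```text
t: 12.28
tool_pos: [0.6046, -0.0536, 0.2417]
tool_rot: [-3.137, 0.072, 0.003]
contact_force: [-5.2, 4.4, -3.6]
opening: 0.0124
```

step_arm --moves '[[[0.01,-0.05,0,-0.002],[0.01,-0.05,0,-0.002],[0,0,0,0],[0,0,0,0]]]'

```text
t: 12.62
tool_pos: [0.6048, -0.0545, 0.2417]
tool_rot: [-3.137, 0.078, 0.004]
contact_force: [-5.3, 4.6, -3.6]
opening: 0.0125
```

step_arm --moves '[[[0.01,-0.05,0,-0.002],[0.01,-0.05,0,-0.002],[0,0,0,0],[0,0,0,0]]]'

```text
t: 12.95
tool_pos: [0.6049, -0.0553, 0.2417]
tool_rot: [-3.136, 0.084, 0.004]
contact_force: [-5.8, 5.1, -3.7]
opening: 0.0129
```

```bash
python3 st.py
```

```text
t 12.95 th 0.0241 R 0.2203 Fout 4.82 Falong -6.04 Fz -3.71 [ 0.60492736 -0.05533909  0.24170012] 0.012901406603241438 out [0.04374799 0.9990426 ]
```

step_arm --moves '[[[0.01,-0.05,0,-0.002],[0.01,-0.05,0,-0.002],[0,0,0,0],[0,0,0,0]]]'

```text
t: 13.28
tool_pos: [0.6051, -0.0562, 0.2417]
tool_rot: [-3.136, 0.09, 0.004]
contact_force: [-6.2, 6.0, -3.9]
opening: 0.0126
```

step_arm --moves '[[[0.01,-0.05,0,-0.002],[0.01,-0.05,0,-0.002],[0,0,0,0],[0,0,0,0]]]'

```text
t: 13.62
tool_pos: [0.6053, -0.0571, 0.2417]
tool_rot: [-3.135, 0.096, 0.004]
contact_force: [-6.3, 5.3, -4.1]
opening: 0.0125
```

step_arm --moves '[[[0.01,-0.05,0,-0.002],[0.01,-0.05,0,-0.002],[0,0,0,0],[0,0,0,0]]]'

```text
t: 13.95
tool_pos: [0.6054, -0.058, 0.2416]
tool_rot: [-3.135, 0.102, 0.005]
contact_force: [-6.2, 6.8, -2.8]
opening: 0.0126
```

step_arm --moves '[[[0.01,-0.05,0,-0.002],[0.01,-0.05,0,-0.002],[0,0,0,0],[0,0,0,0]]]'

```text
t: 14.28
tool_pos: [0.6055, -0.0589, 0.2416]
tool_rot: [-3.135, 0.109, 0.005]
contact_force: [-5.8, 7.0, -3.8]
opening: 0.0125
```

step_arm --moves '[[[0.01,-0.05,0,-0.002],[0.01,-0.05,0,-0.002],[0,0,0,0],[0,0,0,0]]]'

```text
t: 14.62
tool_pos: [0.6057, -0.0597, 0.2415]
tool_rot: [-3.134, 0.115, 0.005]
contact_force: [-6.2, 7.0, -3.7]
opening: 0.0125
```

step_arm --moves '[[[0.01,-0.05,0,-0.002],[0.01,-0.05,0,-0.002],[0,0,0,0],[0,0,0,0]]]'

```text
t: 14.95
tool_pos: [0.6058, -0.0606, 0.2415]
tool_rot: [-3.134, 0.121, 0.006]
contact_force: [-6.5, 7.0, -3.5]
opening: 0.0127
```

```bash
python3 st.py
python3 - <<'E'
from st import *
im=viewer.get_image("side"); a=viewer.get_image("top")
s=nets.pinpoint("side","stud"); print(s,proj("side",stud(v,.005,.2)),nets.pinpoint("side","hook_mid"),nets.pinpoint("side","latch_bar"))
cv2.imwrite("pics/s6.png",cv2.hconcat([cv2.resize(im[125:215,260:340],None,fx=5,fy=5,interpolation=cv2.INTER_CUBIC),cv2.resize(a[155:245,350:430],None,fx=5,fy=5,interpolation=cv2.INTER_CUBIC)]))
E
```

```text
t 14.95 th -0.0002 R 0.2203 Fout 6.49 Falong -7.00 Fz -3.52 [ 0.60577337 -0.06061556  0.24146273] 0.012731479445984685 out [0.06796565 0.99768766]
[{'at': [303.2, 172.0], 'confidence': 0.73}] [304.09087538 171.53569987] [{'at': [386.3, 129.6], 'confidence': 0.59}, {'at': [290.9, 162.2], 'confidence': 0.41}] [{'at': [338.8, 169.2], 'confidence': 0.7}]
```

View pics/s6.png

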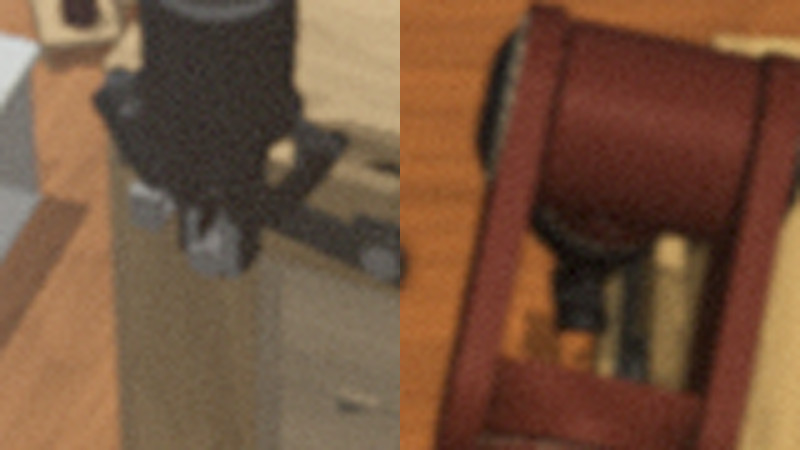

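step_arm --moves '[[[0.01,-0.05,0,-0.002],[0.01,-0.05,0,-0.002],[0,0,0,0],[0,0,0,0]]]'

```text
t: 15.53
tool_pos: [0.6059, -0.0615, 0.2414]
tool_rot: [-3.133, 0.127, 0.006]
contact_force: [-7.2, 7.2, -3.8]
opening: 0.0124
```

step_arm --moves '[[[0.01,-0.05,0,-0.002],[0.01,-0.05,0,-0.002],[0,0,0,0],[0,0,0,0]]]'

```text
t: 15.87
tool_pos: [0.6061, -0.0623, 0.2413]
tool_rot: [-3.133, 0.133, 0.007]
contact_force: [-6.8, 8.1, -3.5]
opening: 0.0125
```

step_arm --moves '[[[0.01,-0.05,0,-0.002],[0.01,-0.05,0,-0.002],[0,0,0,0],[0,0,0,0]]]'

```text
t: 16.2
tool_pos: [0.6061, -0.0624, 0.2413]
tool_rot: [-3.13, 0.138, 0.008]
contact_force: [-7.8, 10.7, -2.5]
opening: 0.0128
```

step_arm --moves '[[[0.01,-0.05,0,-0.002],[0.01,-0.05,0,-0.002],[0,0,0,0],[0,0,0,0]]]'

```text
t: 16.53
tool_pos: [0.6061, -0.0624, 0.2414]
tool_rot: [-3.128, 0.143, 0.009]
contact_force: [-9.3, 14.3, -1.9]
opening: 0.0124
```

step_arm --moves '[[[-0.03,0.1,0,0.004],[-0.03,0.1,0,0.004],[-0.03,0.08,0,0.004],[0,0,0,0],[0,0,0,0],[0,0,0,0],[0,0,0,0]]]'

```text
t: 17.12
tool_pos: [0.6059, -0.0617, 0.2414]
tool_rot: [-3.133, 0.127, 0.005]
contact_force: [-5.5, 7.3, -3.9]
opening: 0.0124
```

```bash
python3 st.py
```

```text
t 17.1167 th -0.0051 R 0.2203 Fout 6.90 Falong -6.05 Fz -3.88 [ 0.60594637 -0.06169279  0.24144381] 0.01244914579539614 out [0.07290568 0.99733884]
```

step_arm --moves '[[[-0.01,0.05,0,0.002],[0,0,-0.15,0],[0.01,0,-0.15,0],[0.02,0,-0.15,0],[0.02,0,-0.15,0],[0,0,0,0],[0,0,0,0]]]'

```text
t: 17.7
tool_pos: [0.6065, -0.0615, 0.2372]
tool_rot: [-3.134, 0.124, 0.004]
contact_force: [-7.3, 7.5, 1.3]
opening: 0.0123
```

step_arm --moves '[[[0,0,-0.1,0],[0,0,0,0],[0,0,0,0]]]'

```text
t: 17.95
tool_pos: [0.6065, -0.0614, 0.2365]
tool_rot: [-3.134, 0.124, 0.003]
contact_force: [-7.9, 8.3, 2.7]
opening: 0.0122
```

step_arm --moves '[[[-0.04,0,0,0],[0,0,0,0],[0,0,0,0],[0,0,0,0]]]' --squeeze 22

```text
t: 18.28
tool_pos: [0.6065, -0.0615, 0.2367]
tool_rot: [-3.134, 0.124, 0.001]
contact_force: [-6.3, 8.2, 1.9]
opening: 0.0125
```

step_arm --moves '[[[0,0,-0.1,0],[0,0,-0.1,0],[0,0,0,0],[0,0,0,0],[0,0,0,0]]]'

```text
t: 18.7
tool_pos: [0.6067, -0.0615, 0.2347]
tool_rot: [-3.134, 0.124, 0.0]
contact_force: [-5.7, 7.8, 1.3]
opening: 0.013
```

step_arm --moves '[[[0.01,0,-0.15,0],[0.01,0,-0.15,0],[0.01,0,-0.15,0],[0,0,-0.1,0],[0,0,0,0],[0,0,0,0]]]'

```text
t: 19.2
tool_pos: [0.607, -0.0615, 0.2294]
tool_rot: [-3.134, 0.124, 0.001]
contact_force: [-5.9, 7.5, 2.4]
opening: 0.0126
```

step_arm --moves '[[[0,0,-0.1,0],[0,0,-0.1,0],[0,0,0,0],[0,0,0,0]]]'

```text
t: 19.53
tool_pos: [0.6071, -0.0616, 0.2292]
tool_rot: [-3.135, 0.124, -0.001]
contact_force: [-9.6, 7.6, 8.0]
opening: 0.0122
```

step_arm --moves '[[[0,0,-0.1,0],[0,0,0,0],[0,0,0,0]]]'

```text
t: 19.78
tool_pos: [0.6071, -0.0617, 0.2292]
tool_rot: [-3.135, 0.124, -0.001]
contact_force: [-11.3, 9.0, 10.8]
opening: 0.0127
```

step_arm --moves '[[[-0.04,0,0.1,0],[-0.03,0,0.1,0],[-0.01,0.05,0,0.001],[-0.01,0.05,0,0.002],[-0.01,0.05,0,0.002],[-0.01,0.05,0,0.001],[0,0,0,0],[0,0,0,0]]]'

```text
t: 20.45
tool_pos: [0.6068, -0.0601, 0.2293]
tool_rot: [-3.136, 0.115, -0.004]
contact_force: [-4.5, 6.4, 3.2]
opening: 0.0123
```

```bash
python3 st.py
```

```text
t 20.45 th 0.0016 R 0.2214 Fout 6.10 Falong -4.90 Fz 3.19 [ 0.60676745 -0.06007671  0.22931954] 0.01233060847321253 out [0.0662487  0.99780314]
```

step_arm --moves '[[[-0.01,0.05,0,0.001],[-0.01,0.05,0,0.002],[0,0,0,0],[0,0,0,0]]]'

```text
t: 20.78
tool_pos: [0.6068, -0.0601, 0.2293]
tool_rot: [-3.138, 0.111, -0.005]
contact_force: [-3.8, 4.4, 4.7]
opening: 0.0125
```

step_arm --moves '[[[-0.01,0.05,0,0.001],[0,0.05,0,0.001],[0,0,0,0],[0,0,0,0]]]'

```text
t: 21.12
tool_pos: [0.6068, -0.06, 0.2293]
tool_rot: [3.14, -0.109, 0.006]
contact_force: [-4.2, 2.1, 6.2]
opening: 0.0126
```

step_arm --moves '[[[-0.02,0.05,0.1,0],[-0.02,0.03,0.1,0],[0,0,0,0],[0,0,0,0]]]'

```text
t: 21.45
tool_pos: [0.6066, -0.06, 0.2294]
tool_rot: [3.138, -0.109, 0.007]
contact_force: [3.8, -2.2, -0.3]
opening: 0.0129
```

Forces are near zero; open the fingers partly.

step_arm --moves '[[[0,0,0,0],[0,0,0,0],[0,0,0,0],[0,0,0,0],[0,0,0,0],[0,0,0,0]]]' --grip 0.65

```text
t: 21.95
tool_pos: [0.6051, -0.0591, 0.2287]
tool_rot: [-3.14, 0.108, 0.0]
contact_force: [-0.4, -0.3, -0.0]
opening: 0.03
```

step_arm --moves '[[[0,0,0.5,0],[0,0,1,0],[0,0,2,0],[0,0,3,0],[0,0,3,0],[0,0,4,0],[0,0,4,0],[0,4,0,0],[0,4,0,0],[0,4,0,0]]]'

```text
t: 22.78
tool_pos: [0.6054, 0.0616, 0.4068]
tool_rot: [-3.139, 0.112, -0.007]
contact_force: [0.6, 0.5, -0.2]
opening: 0.0295
```

step_arm --moves '[[[-3,2.5,0,0],[-3,2.5,0,0],[-3,2.5,0,0],[-3,2.5,0,0],[0,0,0,0],[0,0,0,0]]]'

```text
t: 23.28
tool_pos: [0.4842, 0.162, 0.4058]
tool_rot: [-3.139, 0.104, -0.005]
contact_force: [0.2, -0.5, -0.3]
opening: 0.0298
```

Run:
```python
from st import *
im=viewer.get_image("side"); a=viewer.get_image("top")
s=nets.pinpoint("side","stud"); tp=nets.pinpoint("top","stud"); print(s,tp)
for t in(-.02,0,.02,.06): print(t,proj("side",stud(v,t,0)),proj("top",stud(v,t,0)), "latch.1",proj("side",stud(v,t,.1)))
cv2.imwrite("pics/s7.png",cv2.hconcat([cv2.resize(im[120:240,260:350],None,fx=4.5,fy=4.5,interpolation=cv2.INTER_CUBIC),cv2.resize(a[155:275,350:430],None,fx=4.5,fy=4.5,interpolation=cv2.INTER_CUBIC)]))
print(readout.get_obs()["tool_pos"],readout.get_obs()["contact_force"])
```

```text
[{'at': [302.8, 174.6], 'confidence': 0.59}] [{'at': [409.4, 181.3], 'confidence': 0.69}, {'at': [385.5, 199.7], 'confidence': 0.61}]
-0.02 [304.04656736 174.4399318 ] [385.64290544 200.18171178] latch.1 [304.1655476  172.22974092]
0 [303.66770571 175.58526433] [383.96047245 200.43988152] latch.1 [303.78678508 173.37332426]
0.02 [303.32186623 176.73970708] [382.28378592 200.73139883] latch.1 [303.44111561 174.52600543]
0.06 [302.73052384 179.07436315] [378.95025011 201.41400611] latch.1 [302.85032879 176.85710396]
[0.48586555 0.16014527 0.40393557] [0.59325489 0.2406375  0.09456772]
```

View pics/s7.png

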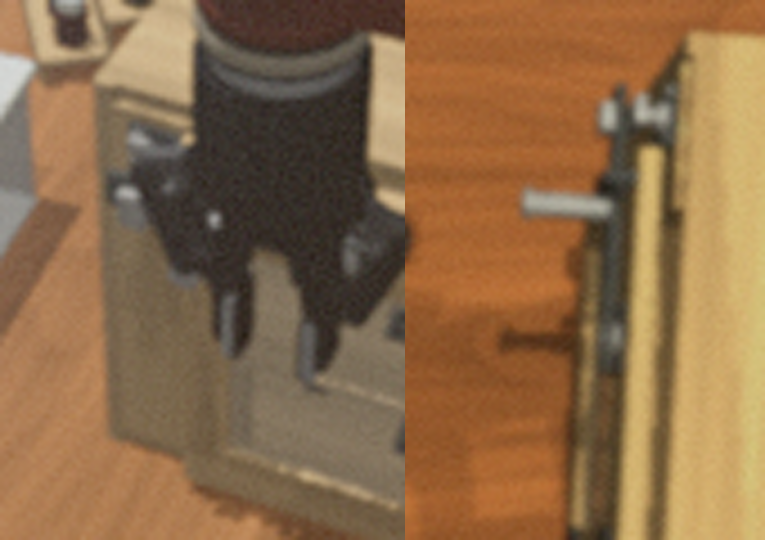

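step_arm --moves '[[[-2,3.5,0,0],[-2,3.5,0,0],[-2,3.5,0,0],[-2,3.5,0,0],[-2,3.5,0,0],[0,0,0,0],[0,0,0,0]]]'

```text
t: 24.07
tool_pos: [0.385, 0.3369, 0.4035]
tool_rot: [3.139, -0.105, -0.001]
contact_force: [0.5, -1.0, -0.8]
opening: 0.0299
```

Run:
```python
from st import *
P=[]
for i in range(3):
    im=viewer.get_image("side"); s=nets.pinpoint("side","stud"); viewer.get_image("top"); t=[d for d in nets.pinpoint("top","stud") if abs(d["at"][0]-385)<5]
    if s and t: P.append((s[0]["at"],t[0]["at"]))
print(P)
for a,b in P: print(tri(a,b), stud(v,0.0,0))
def P8(X): return tuple(int(round(q*8)) for q in proj("side",X))
for la,col in((0,(0,255,0)),):
    e=[doorpt(v,.0,.018,.14+d*np.cos(la)-h*np.sin(la),.245+d*np.sin(la)+h*np.cos(la)) for d,h in((-.02,.011),(.146,.011),(.146,-.011),(-.02,-.011))]
    im2=im.copy()
    for i in range(4): cv2.line(im2,P8(e[i]),P8(e[(i+1)%4]),col,1,shift=3)
f=lambda q:cv2.resize(q[120:220,265:355],None,fx=4.4,fy=5,interpolation=cv2.INTER_CUBIC)
cv2.imwrite("pics/s8.png",cv2.hconcat([f(im),f(im2)]))
```

```text
[([303.1, 176.8], [382.9, 199.4]), ([304.5, 176.2], [385.5, 196.6]), ([301.2, 178.1], [387.7, 199.5])]
(array([ 0.60779957, -0.05878453,  0.24231765]), np.float64(0.002347422127313504)) [ 0.60581676 -0.06090617  0.245     ]
(array([ 0.61171682, -0.06726241,  0.23688152]), np.float64(0.010799504268781174)) [ 0.60581676 -0.06090617  0.245     ]
(array([ 0.61390551, -0.07225873,  0.22400525]), np.float64(0.005706694215394546)) [ 0.60581676 -0.06090617  0.245     ]
```

View pics/s8.png

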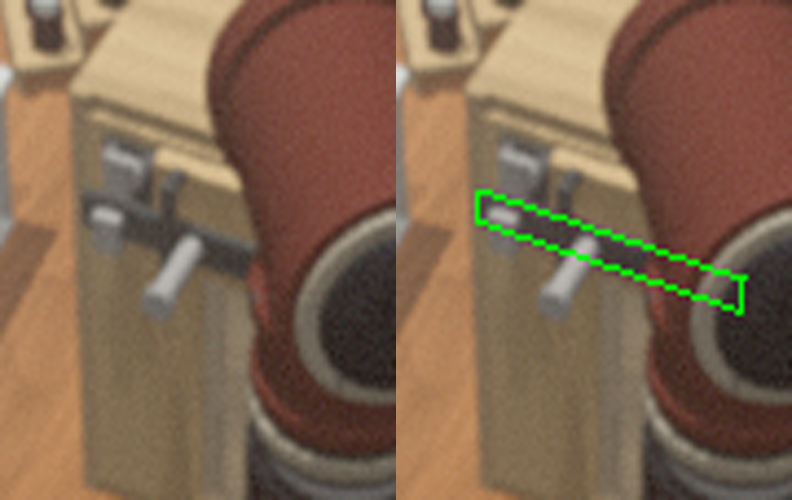

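The bar (free end at (85,205) in the left crop) lies level behind the hook's lip at (105,220). It matches the overlay for latch 0 and door about 0, and the gripper is well clear. Handing in.

```bash
python3 -c "
from station import ctrl; print(ctrl.finish_job())"
```

```text
the job is handed in; nothing more can be done
None
```

The door is shut and latched, and I handed the job in at about 24.5 s of the 64 s allowed.

**What I did**
- I pinched the stud from above, lifted the bar about 15 mm (latch about 0.2 by stud travel), and swung the door in.
- I pushed onto the buffer in 1 mm steps until I felt the notch's back wall at a door reading of about -0.01. The wall push I estimate at about 5 N.
- I backed off about 1 mm, lowered the bar to a hard stop, then eased the door out until the bar took the buffer load on the lip. After that I released and moved clear.

**Last checks**
- When I eased the door out, it stopped moving and the stud force fell from about 6 N to near 0, so the keeper was carrying the load.
- The final pictures show the bar in the notch behind the lip, in line with the overlay for latch 0 and door about 0.
- The robot is clear of everything, with contact force within noise.

**What disagreed or was not checked**
- The hard stop came 1.7 mm higher than the height where I first gripped the stud. I put this down to slip in the grip. If it were real, it would mean a latch of about 0.02, still under the 0.035 limit.
- While lowering, the upward force rose near lip height, which could have meant the bar was on the lip. It stopped rising as the bar went further down, so I took it as pinch friction.
- The final network readings of the stud scattered, up to about 20 mm from the expected spot when triangulated. I relied on the overlay and the force feel instead.
- I did not measure the bystander pieces again at the end. No unexpected contact showed in the forces.

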